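Free the test cell's door from its safety catch

ROBOT

A 6-joint arm with a two-finger parallel gripper is mounted at the origin on a cart in front of the work surface, level with it; the furniture and walls round the work are solid. World frame = base frame: x ahead of the robot, y to its left, z up, the work surface at z = 0. Lengths are in mm, angles in rad, forces in N, time in s.
With the tool pointing down it reaches from about 275 to 1000 mm from the base axis. Payload 8.4 kg.
Tool frame: the origin (TCP) lies midway between the tips of the shut fingers; the grasp point (between the pads) lies 19 mm behind it; z points along the fingers, y is the line along which they close (so a half turn about z gives the same grasp; the last joint's range is limited). The gripper opens to 85 mm and grips with 20 to 120 N. Pads are 22 mm wide; open, the fingers measure 114 mm over their backs; the gripper's body (76 mm by 85 mm) begins 54 mm behind the grasp point. The pads swing forward as they close: fully open they stand 13 mm farther back than shut.
Start: joints at [1.199, 0.353, 1.633, -0, 1.155, -0.002], TCP at [225.892, 582.753, 231.281] pointing down, gripper open.
Joint ranges: [-2.63, 2.63], [-0.92, 2.1], [0.06, 2.66], [-1.3, 4.44], [0, 2.69], [-3.02, 3.02]. Speed limits (rad/s): [2.22, 2.22, 2.79, 3.14, 3.14, 3.14].

INTERFACE

Orientations are given as [roll, pitch, yaw] about the fixed x, y, z axes, in that order (R = Rz(yaw) Ry(pitch) Rx(roll)).
In Python, from rig import telemetry, optics, r gives the robot as it stands.
- The arm moves only by the tool play_rows, never from a script. Its arguments are lists of equal length, an entry for each row: "dp": the shift along the tool's x, y, z in units of 40 mm (1.0 is 40 mm), a list of three; "rot": the turn, a rotation vector about the tool's x, y, z in units of 6 degrees (1.0 is 6 degrees), a list of three. In form: {"dp": [[tx, ty, tz], ...], "rot": [[ax, ay, az], ...]}. A call has 1 to 5 rows; each row is the pose to reach, as a shift and turn from the pose commanded when the call began, along the tool's axes at that moment; what a row does not reach only later rows make up. A row lasts 1/12 s, in which the tool goes at most 41.7 mm and 7.16 degrees, less where a joint would pass 70% of its speed; a pose out of reach is approached as far as the arm can. A call with a gripper value outside its range is refused whole. "fingers" is the opening, from 0 (shut) to 1 (fully open), set as the call begins (left out, the last holds). The fingers move at their own pace and stop on an object; "grip_force" is the grip in N (left out, the last holds). Time passes only in rows, so rows that repeat a pose let the fingers close. It gives the time, the measured TCP pose, the force, the opening and the grip force at its end, in the units of the state.
- telemetry.sense(): the state, without advancing time (a new reading comes with each control period).
- optics.grab_frame(name): name is "scene" or "top" or "wrist"; returns a dict with "color" (384x512x3 uint8, red, green, blue), "mtx" (3x3 intrinsics, pixels), "R" (3x3) and "t" (3): a world point X has camera coordinates R X + t; the wrist camera has in their place "mount" (4x4, takes a point from camera to tool coordinates, whose origin is the TCP and whose axes are the flange's). Camera axes: x right, y down, z forward; pixel columns grow to the right and rows downward; lengths in mm; the calibration is good to about 2 mm. A picture is of the moment at which its call begins: read the wrist's pose just before it. There is no depth.
- r.sign_off(): hands the job in; it is judged then, once.
The state is a dict: "clock": time; "qpos": joint angles; "qvel": joint speeds; "joint_efforts": joint torques, N m; "eef_pos": TCP position; "tcp_rot": TCP orientation; "contact_force": force on the tool from outside, world axes, zero at the start; "wrist_torque": the same for the moment, N m; "opening": opening from 0.0 (shut) to 1.0 (fully open); "grasp_force": force on a finger pad.
Only numpy, scipy, OpenCV 4.12 (cv2) and the standard library are available. Lean on these libraries where they do the work, as an engineer would, in place of code of your own. Each camera call takes 0.05 s, during which the arm holds its last target. There are 200 camera calls.

TASK

The small grey test cell's blue door stands ajar, held by the orange sprung safety hook behind its top edge. Reach down through the gap between door and cell, press the hook down gently until its tooth clears the steel lip, draw the door past the lip while it is down, and swing the door wide open, to about a right angle. Never force door, hook or cell, and leave the things lying on the table where they are.

Things in the scene. Friction and masses are not known exactly. Their poses are not given: they have to be found in the camera images.
- foot_plate: Fixed dark steel plate 119x210x8 mm carrying the grey test cell (115 deep, 200 wide, 150 high) on four studs. Origin on the table under the middle of the cell's front edge; x into the cell, y along its front to the left as one faces the door, z up. The cell is screwed up or down on the studs and its height is NOT measured: roof and door top edge lie 186 mm above the table, give or take 20.
- hinge_foot (a point): Point on the table straight below the door's upright hinge axis (plate frame x 0, y -91 mm), at the right end of the cell's front. The axis lies in the plane of the door's inner face. The door is 182 mm wide, 12 mm thick (outside that face). Door, hook and cell are light plastic and sheet: they take at most 18 N.
- door (a joint): Opening angle of the blue windowed door, rad: 0 shut, up to 1.75; grows as the free edge swings out (turn about +z). Light friction hinge, stays where left. Starts ajar at 0.33 to 0.36; the hook stops it at 0.38; past the lip from 0.64. The orange hook is a level tongue on its inner face, 36 mm wide, middle 125 mm from the hinge, 80 mm long square to the face, top 20 mm below the door's top edge.
- lip_foot (a point): Point on the table below the middle of the steel lip (x 5 mm in the plate frame) that hangs 18 mm down from the roof along the cell's front, 10 mm thick. The hook's tooth (12 mm high, 67 to 79 mm out from the door's face) stands behind it. The gap from door to lip over the tongue is 43 to 47 mm wide, open above. Feel for the tongue there.
- hook_foot (a point): Point on the table below the middle of the open part of the tongue as it is with the door at 0.35 (moves on with the door, this point does not). The hook slides straight down against a spring and comes up by itself: 2.4 N to start, then 0.4 N per mm. The tooth clears the lip 10 mm down (6.4 N); hard stop at 14.5 mm (8.2 N).
- watch_mid (a point): white stopwatch, 76 x 53 x 14 mm, lying on the table; its centre. Leave it alone.
- magnet_mid (a point): red and green bar magnet, 15 x 81 x 11 mm, lying on the table; its centre. Leave it alone.
- weight_mid (a point): slotted brass weight, 32 mm across, 14 mm high, on the table; its centre. Leave it alone.
- pen_mid (a point): white marker pen with black cap, 17 x 135 x 16 mm, lying on the table; its centre. Leave it alone.

How it is judged (in metres and radians):
On the way:
1. the door is drawn past its catch (value of joint door above 0.7 rad), for 0.1 s.
At the end, for the whole second after the job is handed in: The door stands open by more than 1.25 rad (72 degrees) and still; stopwatch, magnet, weight and pen lie within 20 mm of where they lay (value of joint door above 1.25 rad and velocity of joint door between -0.05 and 0.05 rad/s and distance of each of watch_mid, magnet_mid, weight_mid, pen_mid from where it was at the start of the episode below 0.02 m); the robot touches nothing.
It fails at once if door, hook or cell is loaded with more than 18 N (contact force between foot_plate and anything else above 18 N).
It fails at once if a thing lying on the table is pushed more than 20 mm (distance of any of watch_mid, magnet_mid, weight_mid, pen_mid from where it was at the start of the episode above 0.02 m).
It also fails if it takes over 45 s, if anything falls off the work surface, if the arm or the gripper's body presses on something with over 40 N, if the wrist force passes 120 N, or if a joint passes its speed limit or range.

## Working session

There is one attempt and no reset: what is moved stays moved. The work goes in short steps, Python scripts to look and compute and a tool call to move; the robot and the scene stay as the last step left them, time stands still between calls to the robot, and variables do not carry over. Pictures are saved under pics/ and viewed, at most 10 in all, crops included, and the job is handed in when it is done.

Besides the shell and the picture viewer there is one more tool, called after "Call:" as name(argument=value, ...), one argument or row to a line, values as JSON. play_rows: Moves the arm, as the interface text tells. Its arguments: {"type":"object","properties":{"dp":{"type":"array"},"rot":{"type":"array"},"fingers":{"type":"number"},"grip_force":{"type":"number"}},"required":["dp","rot"]}

```bash
mkdir -p pics
python3 - <<'E'
from rig import telemetry, optics, r
import cv2
for n in ("scene","top"):
    f=optics.grab_frame(n); cv2.imwrite(f"pics/{n}0.png",cv2.resize(f["color"][:,:,::-1],(800,600),interpolation=cv2.INTER_CUBIC))
s=telemetry.sense();print(s)
E
```

```text
{'clock': 0.1, 'qpos': array([ 1.19859057e+00,  3.53545383e-01,  1.63405188e+00,  7.03840793e-06,
        1.15516748e+00, -2.40355327e-03]), 'qvel': array([-0.00049561, -0.00262986, -0.00237236, -0.00031281, -0.0005391 ,
       -0.00201571]), 'joint_efforts': array([-2.66444309e-03, -6.06354475e+01, -3.42815959e+01, -1.70467283e-04,
        4.08781314e-03,  3.87839998e-05]), 'eef_pos': array([225.74548279, 582.36784511, 230.66104338]), 'tcp_rot': array([-3.14042059e+00, -9.25298720e-06,  2.77178760e+00]), 'contact_force': array([-0.30488638,  0.09141011,  0.54646356]), 'wrist_torque': array([ 0.04181928, -0.02995221,  0.00873152]), 'grasp_force': 0.0, 'opening': 1.0034958601089363}
```

View pics/scene0.png

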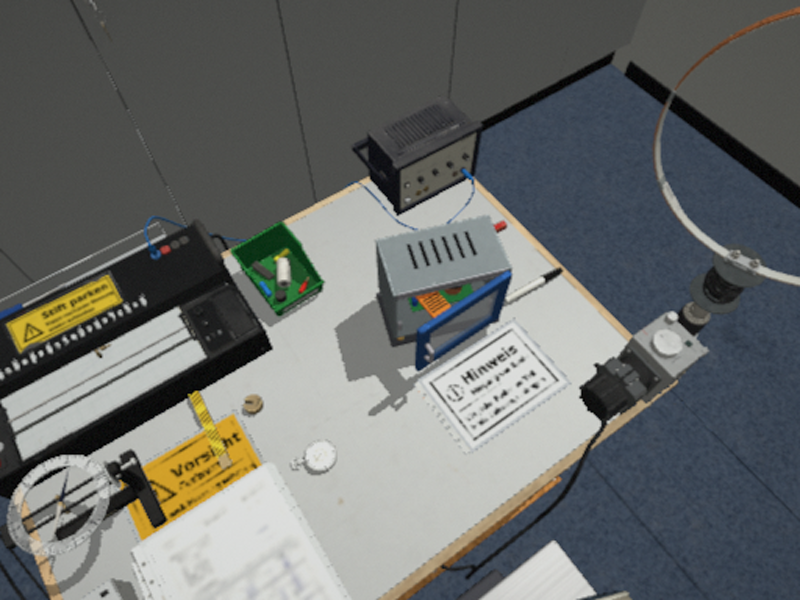

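View pics/top0.png

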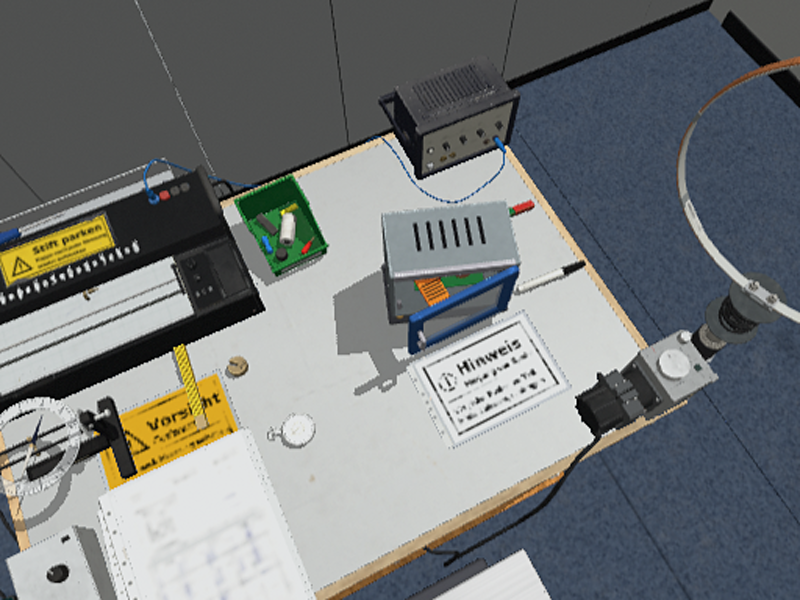

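The scene and top views both show the cell at about (450,270), its door ajar, with orange tongue at about (432,290) in top. The pen is to the right of it, and watch and weight to the left. I'll enlarge both.

Run:
```python
from rig import telemetry, optics, r
import cv2,numpy as np
c=[]
for n,(x,y) in (("scene",(230,125)),("top",(235,118))):
    f=optics.grab_frame(n); im=f["color"][y:y+120,x:x+115,::-1]
    im=cv2.resize(im,None,fx=5,fy=5,interpolation=cv2.INTER_CUBIC)
    for k in range(0,115,10):
        cv2.putText(im,str(x+k),(k*5,8),0,.3,(0,0,255));cv2.line(im,(k*5,10),(k*5,14),(0,0,255))
    for k in range(0,120,10):
        cv2.putText(im,str(y+k),(0,k*5+3),0,.3,(0,0,255));cv2.line(im,(22,k*5),(26,k*5),(0,0,255))
    cv2.imwrite(f"pics/c_{n}.png",im)
    print(n,f["mtx"].tolist(),(-f["R"].T@f["t"]).round(), f["R"].round(3).tolist())
    for X in [(226,582,231),(0,0,0),(500,0,0),(500,300,0)]:
        p=f["mtx"]@(f["R"]@np.array(X)+f["t"]);print(X,p[:2]/p[2],p[2])
```

```text
scene [[378.12264024621066, 0.0, 252.08972179719382], [0.0, 378.12264024621066, 202.80103564130593], [0.0, 0.0, 1.0]] [169. 122. 977.] [[-0.57, -0.822, -0.008], [-0.716, 0.501, -0.485], [0.402, -0.271, -0.874]]
(226, 582, 231) [-26.43009293 581.61057838] 550.2828168273843
(0, 0, 0) [346.01884638 449.09040963] 819.0293397569328
(500, 0, 0) [221.89534218 267.75010021] 1020.2534746630597
(500, 300, 0) [120.00908739 333.94268651] 938.959988107343
top [[423.0991965647268, 0.0, 260.47491197066154], [0.0, 423.0991965647268, 190.82085289195095], [0.0, 0.0, 1.0]] [ 164.   33. 1065.] [[-0.452, -0.892, 0.003], [-0.811, 0.41, -0.417], [0.37, -0.191, -0.909]]
(226, 582, 231) [-64.963996   517.86225598] 676.3209426497494
(0, 0, 0) [306.9717325  451.87056197] 913.639236105498
(500, 0, 0) [212.06385074 251.67329347] 1098.8290347178888
(500, 300, 0) [100.71920794 304.98870652] 1041.5988503296865
```

View pics/c_scene.png

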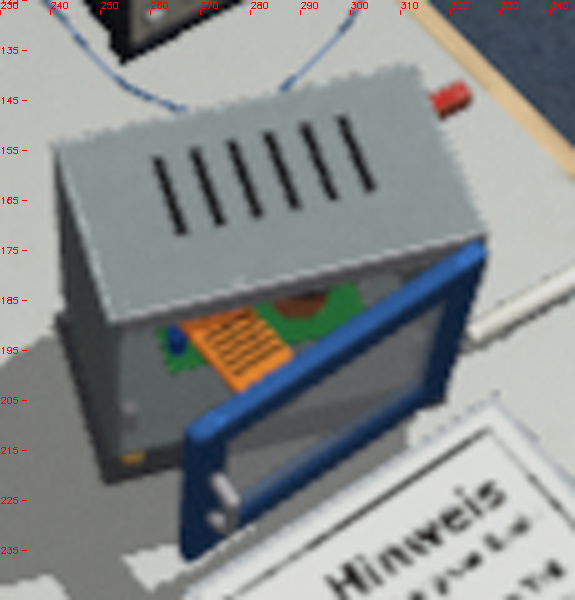

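View pics/c_top.png

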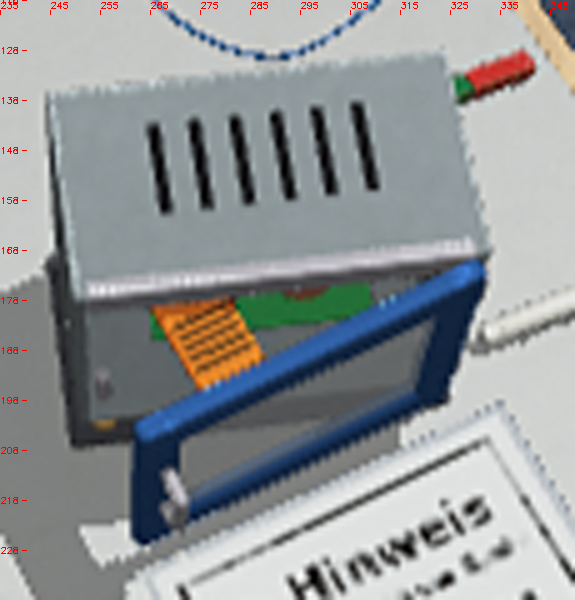

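```bash
cat > cell.py <<'E'
import numpy as np
def dd(a): return np.array([-np.sin(a),np.cos(a),0]),np.array([np.cos(a),np.sin(a),0])
def plate(p): # x,y,yaw
    c,s=np.cos(p[2]),np.sin(p[2]); return np.array([[c,-s,0],[s,c,0],[0,0,1.]]),np.array([p[0],p[1],0])
H=np.array([0,-91,0.])
E
cat > fit.py <<'E'
from rig import telemetry, optics, r
from cell import *
from scipy.optimize import least_squares
F={n:optics.grab_frame(n) for n in("scene","top")}
roof=[(115,100),(115,-100),(0,-100),(0,100)]
O={"scene":[(241,154),(314,138.6),(327.4,172),(252.6,190),(268,209.5),(269,213)],
"top":[(244.6,137),(323.4,129.6),(332.4,167.6),(252.6,176.6),(262.4,202.8),(263,206)]}
def proj(f,X): p=(f["R"]@np.array(X).T).T+f["t"]; q=(f["mtx"]@p.T).T; return q[:,:2]/q[:,2:]
def res(p):
    R,t=plate(p);z=p[3];u,n=dd(p[4])
    P=[(x,y,z) for x,y in roof]+[H+u*182+[0,0,z],H+u*182-12*n+[0,0,z]]
    W=(R@np.array(P).T).T+t
    return np.concatenate([(proj(F[k],W)-O[k]).ravel() for k in F])
s=least_squares(res,[600,0,0,186,.35],loss="soft_l1",x_scale=[100,100,.3,20,.1]);p=s.x
print(p,s.fun.round(1).reshape(-1,2).tolist())
np.save("p.npy",p)
R,t=plate(p);u,n=dd(p[4])
G=H+u*125+n*23; print("tongue mid world",R@G+t,"hinge",R@H+t,"door dir",R@u,"normal",R@n)
T=[R@(H+u*w+n*d+[0,0,p[3]-20])+t for w in(107,143) for d in(0,45)]
for k in F: print(k,proj(F[k],T).round(1).tolist())
for nm,k,px in(("watch","top",(190,277)),("weight","top",(152,235)),("penL","top",(330,187)),("penR","top",(373,169)),("mag","top",(341,131))):
    f=F[k];d=f["R"].T@np.linalg.solve(f["mtx"],[*px,1]);c=-f["R"].T@f["t"];print(nm,(c+d*(8-c[2])/d[2]).round())
E
python3 fit.py
```

```text
[ 5.38534358e+02 -2.44546896e+02 -3.45962824e-01  1.64544060e+02
  3.58448387e-01] [[-0.2, 0.1], [-1.6, -0.3], [-0.1, 0.5], [-0.7, 0.0], [-1.1, 0.4], [0.8, 0.5], [0.6, -0.4], [1.0, -1.2], [0.8, 1.1], [-2.2, 1.2], [-0.0, -1.5], [1.8, -0.4]]
tongue mid world [ 529.11357303 -204.87767318    0.        ] hinge [ 507.67602056 -330.15509071    0.        ] door dir [-0.01248524  0.99992206  0.        ] normal [0.99992206 0.01248524 0.        ]
scene [[290.5, 198.3], [279.7, 186.0], [279.2, 205.6], [268.5, 193.0]]
top [[290.1, 191.3], [281.0, 176.4], [276.9, 197.7], [268.0, 182.5]]
watch [463.  77.   8.]
weight [610. 122.   8.]
penL [ 519. -366.    8.]
penR [ 512. -503.    8.]
mag [ 661. -488.    8.]
```

Call:
play_rows(
  dp=[
    [-0.55, -0.6, -0.15],
    [-1.1, -1.2, -0.3],
    [-1.65, -1.8, -0.45],
    [-2.2, -2.4, -0.6],
    [-2.75, -3.0, -0.75],
  ],
  rot=[
    [0, 0, 1.15],
    [0, 0, 2.3],
    [0, 0, 3.45],
    [0, 0, 4.6],
    [0, 0, 5.75],
  ],
  fingers=0,
)

```text
clock: 0.72
eef_pos: [285.3, 429.7, 261.4]
tcp_rot: [-3.142, 0.0, 2.164]
contact_force: [0.8, 0.2, 0.5]
opening: 0.302
grasp_force: 0.0
```

```bash
cat > go.py <<'E'
import sys,numpy as np
from rig import telemetry
from scipy.spatial.transform import Rotation as Ro
def st():
    s=telemetry.sense(); return s,np.array(s["eef_pos"]),Ro.from_euler("xyz",s["tcp_rot"])
def rel(X,yaw,p=None,R=None):
    s,p0,R0=st(); p=p0 if p is None else p; R=R0 if R is None else R
    d=R.inv().apply(np.array(X)-p)/40; q=(R.inv()*Ro.from_euler("xyz",[np.pi,0,yaw])).as_rotvec(degrees=True)/6
    return d,q
if __name__=="__main__":
    a=[float(v) for v in sys.argv[1:]]; d,q=rel(a[:3],a[3]); s=st()[0]
    print(s["clock"],s["eef_pos"].round(1),s["tcp_rot"].round(3),s["qpos"].round(2),s["contact_force"].round(2),s["opening"]); print("dp",d.round(2),"rot",q.round(2))
E
python3 go.py 520 -205 330 0.012
python3 -c "
from rig import optics
import numpy as np
print(np.round(optics.grab_frame('wrist')['mount'],3))"
```

```text
0.7167 [285.3 429.7 261.4] [-3.142  0.     2.164] [ 0.98  0.15  1.83 -0.    1.16  0.39] [0.81 0.17 0.54] 0.3017920850401386
dp [-16.44  -4.01  -1.71] rot [ 0.    0.   20.55]
[[  -0.      -0.949   -0.316   81.635]
 [   1.      -0.      -0.       0.893]
 [   0.      -0.316    0.949 -143.036]
 [   0.       0.       0.       1.   ]]
```

Call:
play_rows(
  dp=[
    [-0.8, -0.2, -0.1],
    [-1.6, -0.4, -0.2],
    [-2.4, -0.6, -0.3],
    [-3.2, -0.8, -0.4],
    [-4.0, -1.0, -0.5],
  ],
  rot=[
    [0, 0, 1.15],
    [0, 0, 2.3],
    [0, 0, 3.45],
    [0, 0, 4.6],
    [0, 0, 5.75],
  ],
)

```text
clock: 1.18
eef_pos: [342.4, 275.0, 281.5]
tcp_rot: [3.141, -0.0, 1.562]
contact_force: [1.1, -0.3, 0.1]
opening: -0.004
grasp_force: 0.0
```

```bash
python3 go.py 520 -205 330 0.012
```

```text
1.1833 [342.4 275.  281.5] [ 3.141 -0.     1.562] [ 0.67  0.    1.95 -0.    1.19  0.68] [ 1.15 -0.34  0.09] -0.0037715383450299027
dp [-11.96   4.54  -1.21] rot [ 0.  -0.  14.8]
```

Call:
play_rows(
  dp=[
    [-0.8, 0.3, -0.1],
    [-1.6, 0.6, -0.2],
    [-2.4, 0.9, -0.3],
    [-3.2, 1.2, -0.4],
    [-4.0, 1.5, -0.5],
  ],
  rot=[
    [0, 0, 1.15],
    [0, 0, 2.3],
    [0, 0, 3.45],
    [0, 0, 4.6],
    [0, 0, 5.75],
  ],
)

```text
clock: 1.6
eef_pos: [401.9, 114.6, 301.7]
tcp_rot: [3.141, -0.001, 0.96]
contact_force: [0.5, 0.2, 1.0]
opening: -0.003
grasp_force: 0.0
```

```bash
python3 go.py 520 -205 320 0.012
```

```text
1.6 [401.9 114.6 301.7] [ 3.141e+00 -1.000e-03  9.600e-01] [ 0.27 -0.05  1.96  0.    1.24  0.89] [0.52 0.24 0.96] -0.0027296498967378327
dp [-4.85  7.   -0.46] rot [ 0.   -0.01  9.05]
```

Call:
play_rows(
  dp=[
    [-0.5, 0.7, 0],
    [-1.0, 1.4, 0],
    [-1.5, 2.1, 0],
    [-2.0, 2.8, -0.1],
    [-2.5, 3.5, -0.2],
  ],
  rot=[
    [0, 0, 1.15],
    [0, 0, 2.3],
    [0, 0, 3.45],
    [0, 0, 4.6],
    [0, 0, 5.75],
  ],
)

```text
clock: 2.02
eef_pos: [460.0, -47.4, 309.4]
tcp_rot: [-3.142, -0.0, 0.357]
contact_force: [1.3, 1.2, 0.2]
opening: -0.002
grasp_force: 0.0
```

```bash
python3 go.py 520 -205 280 0.012
```

```text
2.0167 [460.  -47.4 309.4] [-3.142 -0.     0.357] [-0.11  0.02  1.87  0.    1.25  1.11] [1.28 1.25 0.18] -0.002445936238477424
dp [0.03 4.21 0.74] rot [-0.  -0.   3.3]
```

Call:
play_rows(
  dp=[
    [0, 0.9, 0.1],
    [0, 1.8, 0.3],
    [0, 2.7, 0.5],
    [0, 3.5, 0.7],
    [0, 4.2, 0.75],
  ],
  rot=[
    [0, 0, 0.8],
    [0, 0, 1.6],
    [0, 0, 2.4],
    [0, 0, 3.0],
    [0, 0, 3.3],
  ],
)

```text
clock: 2.43
eef_pos: [519.5, -204.8, 277.9]
tcp_rot: [-3.141, 0.001, 0.013]
contact_force: [-0.2, -0.0, -0.0]
opening: -0.004
grasp_force: 0.0
```

```bash
cat > snap.py <<'E'
import sys,cv2,numpy as np,pickle
from rig import telemetry,optics
n=sys.argv[1]
s=telemetry.sense(); f=optics.grab_frame("wrist"); f["s"]=s; pickle.dump(f,open(n+".pkl","wb"))
im=cv2.resize(f["color"][:,:,::-1],(768,576),interpolation=cv2.INTER_CUBIC)
for k in range(0,512,50): cv2.putText(im,str(k),(int(k*1.5),8),0,.3,(0,0,255))
for k in range(50,384,50): cv2.putText(im,str(k),(0,int(k*1.5)+3),0,.3,(0,0,255))
cv2.imwrite(f"pics/{n}.png",im); print(s["clock"],s["eef_pos"],s["tcp_rot"],f["mtx"][0])
E
python3 snap.py w1
```

```text
2.4333 [ 519.52507689 -204.785536    277.94248242] [-3.14121372e+00  1.29164773e-03  1.33080702e-02] [317.25363529   0.         255.24492185]
```

View pics/w1.png

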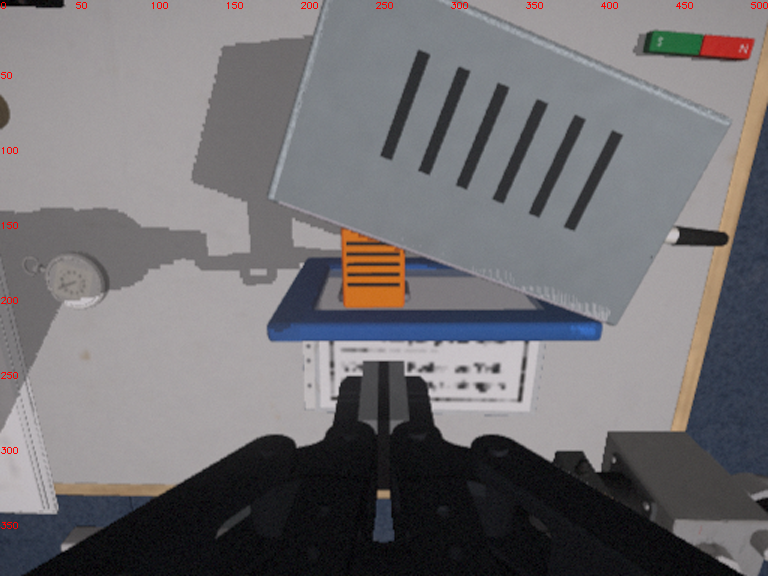

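The wrist view shows the whole cell and door. The roof's front edge runs (181,133)-(409,216), the door's top strip runs rows 214-226 over columns 179-401, and the tongue spans columns 229-269, meeting the door at row 204. I'll refit with these points.

```bash
cat > fit2.py <<'E'
import pickle
from fit import *
from scipy.spatial.transform import Rotation as Ro
f=pickle.load(open("w1.pkl","rb"));s=f["s"]
Rt=Ro.from_euler("xyz",s["tcp_rot"]).as_matrix();M=f["mount"]
Rc=(Rt@M[:3,:3]).T; tc=-Rc@(Rt@M[:3,3]+s["eef_pos"]); W={"mtx":f["mtx"],"R":Rc,"t":tc}
Ow=np.array([(181.3,133.3),(409.3,216),(486.7,81.3),(178.7,215),(179.3,226.7),(400.7,214),(229.3,204),(269.3,204)])
def pts(p):
    R,t=plate(p);z=p[3];u,n=dd(p[4]);Z=np.array([0,0,z])
    P=[(0,100,z),(0,-100,z),(115,-100,z),H+u*182+Z,H+u*182-12*n+Z,H+Z,H+u*143+Z-[0,0,20],H+u*107+Z-[0,0,20]]
    return (R@np.array(P).T).T+t
def res2(p): return np.concatenate([res(p)*.6,(proj(W,pts(p))-Ow).ravel()])
for nm,fn in(("all",res2),("wrist",lambda p:res2(p)[24:])):
    s2=least_squares(fn,p,loss="soft_l1",x_scale=[100,100,.3,20,.1]);q=s2.x
    R,t=plate(q);u,n=dd(q[4])
    print(nm,q.round(3),s2.fun[-16:].round(1).reshape(-1,2).tolist(),"tongue",R@(H+u*125+n*23)+t,"n",R@n,"hinge",R@H+t)
    if nm=="all":np.save("p.npy",q)
E
python3 fit2.py | tail -2
```

```text
all [ 5.33329e+02 -2.38367e+02 -3.45000e-01  1.76092e+02  3.54000e-01] [[-3.0, -0.4], [-0.3, 1.6], [0.5, -0.6], [2.0, -1.7], [2.4, -0.2], [-1.2, 0.1], [0.1, 0.9], [0.5, 1.1]] tongue [ 524.40591597 -198.80152499    0.        ] n [0.99995727 0.00924424 0.        ] hinge [ 502.5624292  -324.00880148    0.        ]
wrist [ 5.33405e+02 -2.38072e+02 -3.44000e-01  1.76408e+02  3.53000e-01] [[-3.6, -0.3], [-0.4, 1.5], [0.4, -0.9], [1.6, -1.8], [2.0, -0.2], [-1.3, 0.0], [-0.2, 0.9], [0.3, 1.1]] tongue [ 524.55614662 -198.53627688    0.        ] n [0.99995568 0.0094153  0.        ] hinge [ 502.73407815 -323.74728808    0.        ]
```

Call:
play_rows(
  dp=[
    [0.12, -0.15, 0.5],
    [0.12, -0.15, 1.0],
    [0.12, -0.15, 1.6],
    [0.12, -0.15, 2.05],
    [0.12, -0.15, 2.05],
  ],
  rot=[
    [0, 0, 0],
    [0, 0, 0],
    [0, 0, 0],
    [0, 0, 0],
    [0, 0, 0],
  ],
)

```text
clock: 3.0
eef_pos: [521.9, -194.7, 194.1]
tcp_rot: [-3.139, 0.005, 0.019]
contact_force: [-0.2, -0.3, -0.7]
opening: 0.0
grasp_force: 0.0
```

```bash
python3 snap.py w2
```

```text
3.0 [ 521.90201943 -194.65325948  194.12811828] [-3.13919985  0.00532844  0.01922425] [317.25363529   0.         255.24492185]
```

View pics/w2.png

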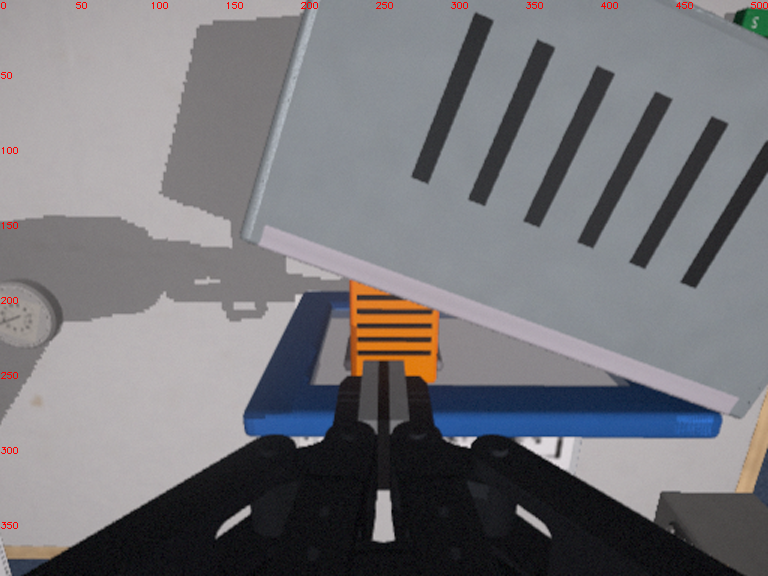

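The finger tip sits over the gap at about (256,241), and the tongue's middle is about 4 mm to its right. The arm was still swinging, so I'll hold and compare with the model.

Call:
play_rows(
  dp=[
    [0, 0, 0],
    [0, 0, 0],
    [0, 0, 0],
  ],
  rot=[
    [0, 0, 0],
    [0, 0, 0],
    [0, 0, 0],
  ],
)

```text
clock: 3.3
eef_pos: [525.1, -196.7, 198.9]
tcp_rot: [3.141, -0.002, 0.018]
contact_force: [0.1, -0.7, -0.2]
opening: 0.001
grasp_force: 0.0
```

```bash
cat > fit3.py <<'E'
from fit2 import *
f=pickle.load(open("w2.pkl","rb"));s=f["s"]
Rt=Ro.from_euler("xyz",s["tcp_rot"]).as_matrix()
Rc=(Rt@M[:3,:3]).T; W3={"mtx":f["mtx"],"R":Rc,"t":-Rc@(Rt@M[:3,3]+s["eef_pos"])}
O3=np.array([(163,158),(492,277.3),(0,0),(163.3,275),(163.3,290.7),(480.7,275),(234.7,253.3),(291.3,254.7)])
def r3(p): d=proj(W3,pts(p))-O3; d[2]=0; return d.ravel()
print("F3 old",r3(q).round(1).reshape(-1,2).tolist())
s3=least_squares(lambda p:np.r_[r3(p),res2(p)[24:]],q,loss="soft_l1",x_scale=[100,100,.3,20,.1]);q=s3.x
R,t=plate(q);u,n=dd(q[4]);print("F3",q.round(3),s3.fun[:16].round(1).reshape(-1,2).tolist(),"tongue",R@(H+u*125+n*23)+t,"n",R@n,"hinge",R@H+t)
np.save("p.npy",q)
E
python3 fit3.py|grep F3; python3 go.py 524.5 -198.6 165 0.01
```

```text
F3 old [[-2.6, 1.7], [-1.1, 1.3], [0.0, 0.0], [2.2, -4.1], [3.8, -2.3], [-2.9, -1.2], [-0.1, 0.9], [-0.6, 0.0]]
F3 [ 5.34147e+02 -2.38030e+02 -3.46000e-01  1.77540e+02  3.59000e-01] [[-3.3, 0.3], [0.3, 1.6], [0.0, 0.0], [1.4, -3.1], [3.2, -1.2], [-1.6, -0.9], [-0.4, 1.6], [-0.6, 0.6]] tongue [ 524.72851778 -198.35673789    0.        ] n [0.99992454 0.01228496 0.        ] hinge [ 503.26587281 -323.62985899    0.        ]
3.4 [ 524.8 -196.8  198.4] [ 3.141e+00 -2.000e-03  1.800e-02] [-0.36  0.29  1.81 -0.    1.05  1.19] [ 0.03 -0.04  0.06] -0.002999852461799822
dp [-0.01  0.04  0.84] rot [ 0.01 -0.02  0.07]
```

Call:
play_rows(
  dp=[
    [0, 0.02, 0.2],
    [0, 0.04, 0.4],
    [0, 0.04, 0.6],
    [0, 0.04, 0.75],
    [0, 0.04, 0.8],
  ],
  rot=[
    [0, 0, 0],
    [0, 0, 0],
    [0, 0, 0],
    [0, 0, 0],
    [0, 0, 0],
  ],
)

```text
clock: 3.82
eef_pos: [523.4, -198.0, 163.5]
tcp_rot: [-3.141, 0.002, 0.018]
contact_force: [-0.2, 0.1, -0.1]
opening: 0.002
grasp_force: 0.0
```

Call:
play_rows(
  dp=[
    [0, 0, 0.03],
    [0, 0, 0.06],
    [0, 0, 0.1],
    [0, 0, 0.1],
    [0, 0, 0.1],
  ],
  rot=[
    [0, 0, 0],
    [0, 0, 0],
    [0, 0, 0],
    [0, 0, 0],
    [0, 0, 0],
  ],
)

```text
clock: 4.23
eef_pos: [524.4, -198.3, 161.4]
tcp_rot: [3.141, -0.0, 0.018]
contact_force: [-0.1, -1.1, 0.4]
opening: 0.005
grasp_force: 0.0
```

Call:
play_rows(
  dp=[
    [0, 0, 0.05],
    [0, 0, 0.1],
    [0, 0, 0.1],
    [0, 0, 0.1],
    [0, 0, 0.1],
  ],
  rot=[
    [0, 0, 0],
    [0, 0, 0],
    [0, 0, 0],
    [0, 0, 0],
    [0, 0, 0],
  ],
)

```text
clock: 4.65
eef_pos: [524.6, -198.3, 157.5]
tcp_rot: [3.141, -0.0, 0.018]
contact_force: [0.1, 0.2, 3.7]
opening: -0.0
grasp_force: 1.5
```

Call:
play_rows(
  dp=[
    [0, 0, 0.05],
    [0, 0, 0.1],
    [0, 0, 0.1],
    [0, 0, 0.1],
    [0, 0, 0.1],
  ],
  rot=[
    [0, 0, 0],
    [0, 0, 0],
    [0, 0, 0],
    [0, 0, 0],
    [0, 0, 0],
  ],
)

```text
clock: 5.07
eef_pos: [524.5, -198.3, 153.4]
tcp_rot: [3.141, -0.0, 0.018]
contact_force: [0.6, -0.8, 4.3]
opening: 0.003
grasp_force: 2.3
```

Call:
play_rows(
  dp=[
    [0, 0, 0.04],
    [0, 0, 0.08],
    [0, 0, 0.12],
    [0, 0, 0.12],
    [0, 0, 0.12],
  ],
  rot=[
    [0, 0, 0],
    [0, 0, 0],
    [0, 0, 0],
    [0, 0, 0],
    [0, 0, 0],
  ],
)

```text
clock: 5.48
eef_pos: [524.5, -198.3, 148.7]
tcp_rot: [3.141, -0.0, 0.018]
contact_force: [-0.2, 0.3, 5.9]
opening: -0.003
grasp_force: 3.3
```

Call:
play_rows(
  dp=[
    [0, 0, 0.03],
    [0, 0, 0.06],
    [0, 0, 0.06],
    [0, 0, 0.06],
    [0, 0, 0.06],
  ],
  rot=[
    [0, 0, 0],
    [0, 0, 0],
    [0, 0, 0],
    [0, 0, 0],
    [0, 0, 0],
  ],
)

```text
clock: 5.9
eef_pos: [524.6, -198.4, 146.5]
tcp_rot: [3.141, -0.001, 0.018]
contact_force: [-0.2, 0.2, 7.6]
opening: -0.0
grasp_force: 3.7
```

Call:
play_rows(
  dp=[
    [-0.06, 0, 0],
    [-0.12, 0, 0],
    [-0.18, 0, 0],
    [-0.24, 0, 0],
    [-0.3, 0, 0],
  ],
  rot=[
    [0, 0, 0],
    [0, 0, 0],
    [0, 0, 0],
    [0, 0, 0],
    [0, 0, 0],
  ],
)

```text
clock: 6.32
eef_pos: [512.8, -198.0, 146.6]
tcp_rot: [-3.141, -0.001, 0.017]
contact_force: [1.4, 2.3, 7.6]
opening: -0.003
grasp_force: 3.7
```

Call:
play_rows(
  dp=[
    [-0.06, 0, 0],
    [-0.12, 0, 0],
    [-0.18, 0, 0],
    [-0.24, 0, 0],
    [-0.3, 0, 0],
  ],
  rot=[
    [0, 0, -0.2],
    [0, 0, -0.4],
    [0, 0, -0.6],
    [0, 0, -0.8],
    [0, 0, -0.95],
  ],
)

```text
clock: 6.73
eef_pos: [500.3, -197.8, 146.3]
tcp_rot: [-3.14, -0.0, 0.118]
contact_force: [0.6, 5.2, 8.2]
opening: 0.004
grasp_force: 3.7
```

```bash
python3 go.py 489.3 -198.9 146.5 0.2
```

```text
6.7333 [ 500.3 -197.8  146.3] [-3.14  -0.     0.118] [-0.38  0.32  1.9   0.    0.93  1.07] [0.63 5.19 8.19] 0.0037693651834205576
dp [-0.28 -0.01 -0.  ] rot [-0.01 -0.   -0.79]
```

```bash
python3 snap.py w3
```

```text
6.7333 [ 500.33941352 -197.80793551  146.32773214] [-3.14016993e+00 -3.54591637e-04  1.17791179e-01] [317.25363529   0.         255.24492185]
```

View pics/w3.png

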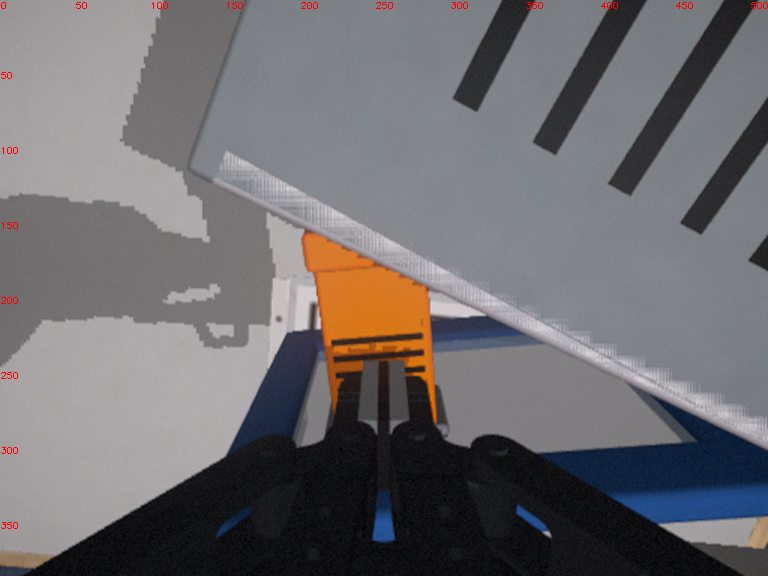

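The wrist view shows the door has moved out. The tooth's left end is showing under the lip at about (210,165), with the fingers still on the tongue. I'll go on gently, easing off the sideways force.

Call:
play_rows(
  dp=[
    [-0.05, -0.02, 0],
    [-0.1, -0.04, 0],
    [-0.15, -0.04, 0],
    [-0.2, -0.04, 0],
    [-0.25, -0.04, 0],
  ],
  rot=[
    [0, 0, -0.2],
    [0, 0, -0.4],
    [0, 0, -0.55],
    [0, 0, -0.7],
    [0, 0, -0.85],
  ],
)

```text
clock: 7.2
eef_pos: [490.6, -198.2, 146.5]
tcp_rot: [3.141, -0.001, 0.207]
contact_force: [0.5, 0.2, 7.1]
opening: 0.0
grasp_force: 3.7
```

```bash
python3 go.py 476.9 -200 146.5 0.3
```

```text
7.2 [ 490.6 -198.2  146.5] [ 3.141e+00 -1.000e-03  2.070e-01] [-0.39  0.31  1.92  0.    0.92  0.98] [0.47 0.2  7.09] 0.00033499345331000597
dp [-0.34 -0.03  0.  ] rot [ 0.   -0.01 -0.89]
```

Call:
play_rows(
  dp=[
    [-0.07, -0.01, 0],
    [-0.14, -0.01, 0],
    [-0.21, -0.02, 0],
    [-0.28, -0.02, 0],
    [-0.34, -0.03, 0],
  ],
  rot=[
    [0, 0, -0.2],
    [0, 0, -0.4],
    [0, 0, -0.6],
    [0, 0, -0.75],
    [0, 0, -0.9],
  ],
)

```text
clock: 7.62
eef_pos: [477.2, -200.2, 146.6]
tcp_rot: [3.14, -0.001, 0.301]
contact_force: [0.7, -1.9, 7.6]
opening: -0.002
grasp_force: 3.7
```

Call:
play_rows(
  dp=[
    [-0.06, 0, 0],
    [-0.12, 0, 0],
    [-0.18, 0, 0],
    [-0.24, -0.01, 0],
    [-0.3, -0.01, 0],
  ],
  rot=[
    [0, 0, -0.2],
    [0, 0, -0.4],
    [0, 0, -0.6],
    [0, 0, -0.75],
    [0, 0, -0.9],
  ],
)

```text
clock: 8.03
eef_pos: [465.6, -203.3, 146.6]
tcp_rot: [3.141, -0.001, 0.395]
contact_force: [0.8, -0.3, 7.5]
opening: -0.003
grasp_force: 3.7
```

```bash
python3 go.py 453 -208.6 146.5 0.5; python3 snap.py w4
```

```text
8.0333 [ 465.6 -203.3  146.6] [ 3.141e+00 -1.000e-03  3.950e-01] [-0.41  0.28  1.96  0.    0.9   0.76] [ 0.83 -0.29  7.47] -0.002841512605132581
dp [-0.34  0.    0.  ] rot [ 0.01 -0.01 -1.  ]
8.0333 [ 465.61819664 -203.26912653  146.6033541 ] [ 3.14056916e+00 -1.08704876e-03  3.95420280e-01] [317.25363529   0.         255.24492185]
```

View pics/w4.png

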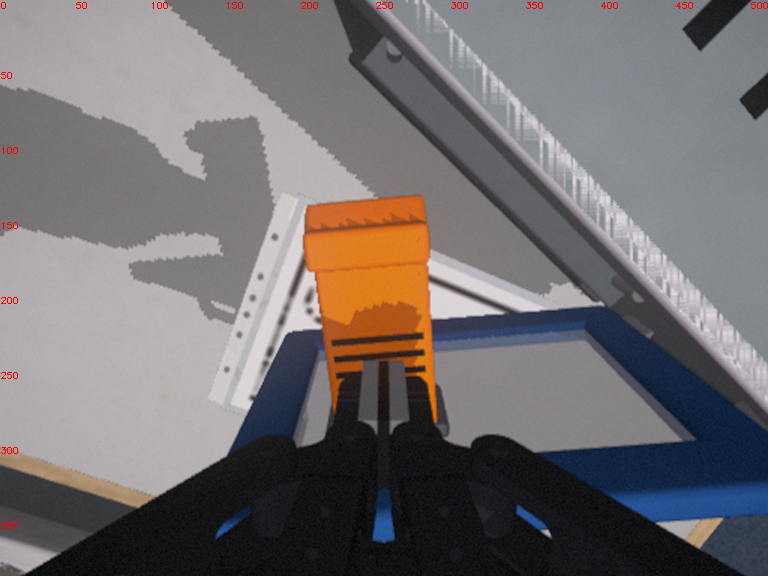

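The tooth (205-285, 135-180) stands well clear of the lip and the door is past the catch. I'll swing on along the arc.

Call:
play_rows(
  dp=[
    [-0.16, -0.01, 0],
    [-0.31, -0.01, 0],
    [-0.47, 0, 0],
    [-0.63, 0.01, 0],
    [-0.78, 0.03, 0],
  ],
  rot=[
    [0, 0, -0.48],
    [0, 0, -0.95],
    [0, 0, -1.43],
    [0, 0, -1.91],
    [0, 0, -2.39],
  ],
)

```text
clock: 8.5
eef_pos: [436.9, -216.3, 146.5]
tcp_rot: [3.141, -0.001, 0.647]
contact_force: [1.9, -0.1, 7.2]
opening: -0.0
grasp_force: 3.7
```

Call:
play_rows(
  dp=[
    [-0.16, -0.01, 0],
    [-0.31, -0.01, 0],
    [-0.47, 0, 0],
    [-0.63, 0.01, 0],
    [-0.78, 0.03, 0],
  ],
  rot=[
    [0, 0, -0.48],
    [0, 0, -0.95],
    [0, 0, -1.43],
    [0, 0, -1.91],
    [0, 0, -2.39],
  ],
)

```text
clock: 8.92
eef_pos: [412.4, -235.9, 146.4]
tcp_rot: [3.141, -0.0, 0.898]
contact_force: [-0.4, 1.1, 7.1]
opening: 0.003
grasp_force: 3.7
```

```bash
python3 go.py 394 -262 146.5 1.15
```

```text
8.9167 [ 412.4 -235.9  146.4] [ 3.141 -0.     0.898] [-0.52  0.23  2.03  0.    0.89  0.15] [-0.42  1.1   7.08] 0.0030983018100607406
dp [-0.8   0.05 -0.  ] rot [ 0.   -0.   -2.41]
```

Call:
play_rows(
  dp=[
    [-0.16, -0.01, 0],
    [-0.31, -0.01, 0],
    [-0.47, 0, 0],
    [-0.63, 0.02, 0],
    [-0.78, 0.04, 0],
  ],
  rot=[
    [0, 0, -0.48],
    [0, 0, -0.95],
    [0, 0, -1.43],
    [0, 0, -1.91],
    [0, 0, -2.39],
  ],
)

```text
clock: 9.33
eef_pos: [393.5, -261.0, 146.1]
tcp_rot: [-3.14, -0.0, 1.148]
contact_force: [-1.3, 1.2, 8.1]
opening: 0.001
grasp_force: 3.8
```

Call:
play_rows(
  dp=[
    [-0.05, 0, 0],
    [-0.1, -0.01, 0],
    [-0.15, -0.01, 0],
    [-0.15, -0.01, 0],
    [-0.15, -0.01, 0],
  ],
  rot=[
    [0, 0, -0.2],
    [0, 0, -0.3],
    [0, 0, -0.4],
    [0, 0, -0.4],
    [0, 0, -0.4],
  ],
)

```text
clock: 9.75
eef_pos: [390.7, -266.2, 146.1]
tcp_rot: [-3.14, -0.0, 1.187]
contact_force: [-2.5, 0.7, 7.3]
opening: 0.002
grasp_force: 3.8
```

Call:
play_rows(
  dp=[
    [0.03, 0, -0.08],
    [0.06, 0, -0.16],
    [0.1, 0, -0.26],
    [0.12, 0, -0.36],
    [0.12, 0, -0.46],
  ],
  rot=[
    [0, 0, 0],
    [0, 0, 0],
    [0, 0, 0],
    [0, 0, 0],
    [0, 0, 0],
  ],
)

```text
clock: 10.17
eef_pos: [393.0, -261.7, 164.5]
tcp_rot: [-3.141, -0.0, 1.188]
contact_force: [0.7, -0.9, -0.2]
opening: -0.001
grasp_force: 0.0
```

Call:
play_rows(
  dp=[
    [0, 0, -0.4],
    [0, 0, -0.9],
    [0, 0, -1.4],
    [0, 0, -1.9],
    [0, 0, -2.4],
  ],
  rot=[
    [0, 0, 0],
    [0, 0, 0],
    [0, 0, 0],
    [0, 0, 0],
    [0, 0, 0],
  ],
)

```text
clock: 10.58
eef_pos: [392.8, -261.7, 261.3]
tcp_rot: [-3.141, -0.0, 1.187]
contact_force: [0.9, -0.9, -0.6]
opening: -0.003
grasp_force: 0.0
```

```bash
python3 - <<'E'
import cv2
from rig import optics,telemetry
f=optics.grab_frame("top");cv2.imwrite("pics/top1.png",cv2.resize(f["color"][:,:,::-1],(800,600),interpolation=cv2.INTER_CUBIC))
print(telemetry.sense()["contact_force"])
E
python3 snap.py w5
```

```text
[ 1.7316812  -0.71807486  4.35982224]
10.6333 [ 394.49140609 -262.82250678  265.04496059] [3.13727720e+00 8.16781202e-04 1.18745299e+00] [317.25363529   0.         255.24492185]
```

View pics/w5.png

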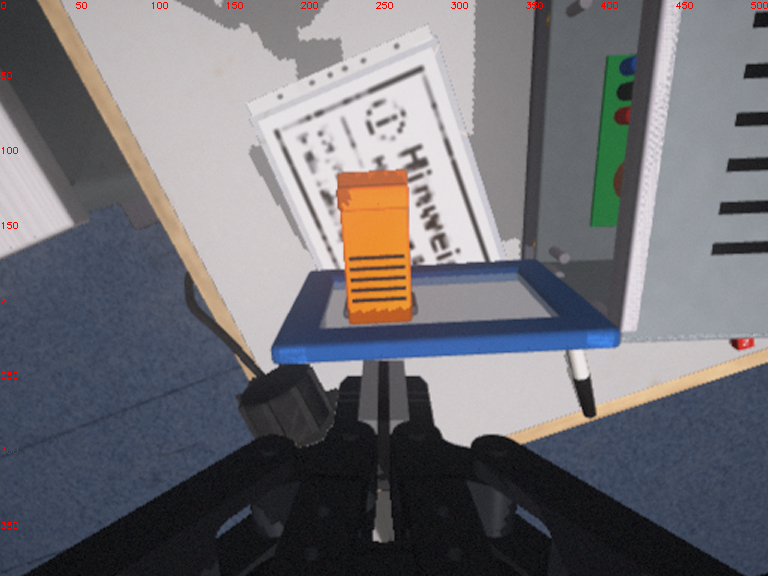

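View pics/top1.png

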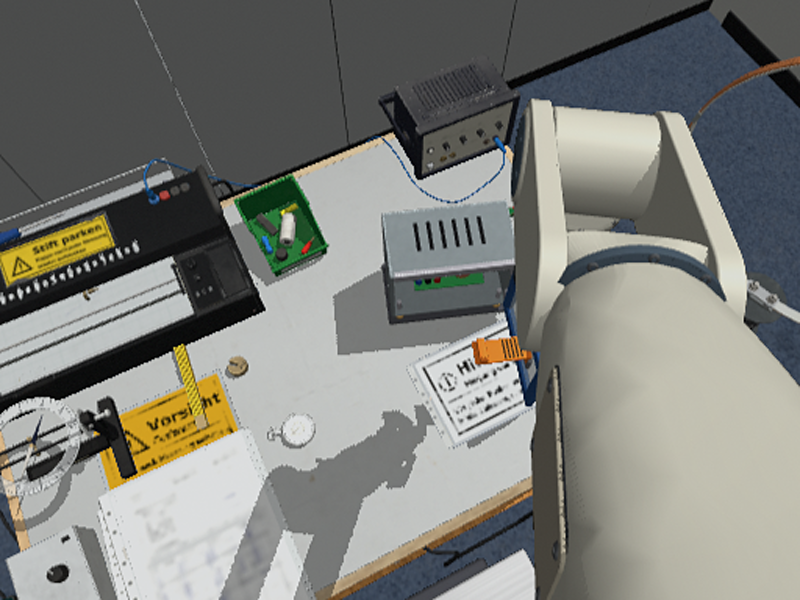

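The door stands at about a right angle to the cell, the tool is clear above it, and everything on the table is in place.

Call:
play_rows(
  dp=[
    [0, 0, 0],
    [0, 0, 0],
    [0, 0, 0],
    [0, 0, 0],
    [0, 0, 0],
  ],
  rot=[
    [0, 0, 0],
    [0, 0, 0],
    [0, 0, 0],
    [0, 0, 0],
    [0, 0, 0],
  ],
)

```text
clock: 11.1
eef_pos: [392.9, -261.8, 259.7]
tcp_rot: [-3.14, -0.0, 1.187]
contact_force: [1.1, -0.3, 0.5]
opening: -0.001
grasp_force: 0.0
```

```bash
python3 -c "
from rig import r
print(r.sign_off())"
```

```text
the job is handed in; nothing more can be done
None
```

I pressed the hook down about 12 mm, drew the door past the lip and swung it to about a right angle; the job was handed in at about 11 s with the tool clear, peak measured force about 10 N, and nothing on the table seen to move, though sign-off returned no verdict.

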